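Coffee canister over the bread bin's hidden divider

ROBOT

A 6-joint arm with a two-finger parallel gripper is mounted at the origin on a cart in front of the work surface, level with it; the furniture and walls round the work are solid. World frame = base frame: x ahead of the robot, y to its left, z up, the work surface at z = 0. Lengths are in mm, angles in degrees, forces in N, time in s.
With the tool pointing down it reaches from about 300 to 850 mm from the base axis. Payload 4.2 kg.
Tool frame: the origin (TCP) lies between the finger pads; the fingertips stand 14 mm ahead of it and the grasp point (between the pads) lies 5 mm behind it (env.finger_overhang is the distance from the TCP to the fingertips, in mm); z points along the fingers, y is the line along which they close (so a half turn about z gives the same grasp; the last joint's range is limited). The gripper opens to 91 mm and grips with 3 to 60 N. Pads are 32 mm wide; open, the fingers measure 118 mm over their backs; the gripper's body (76 mm by 178 mm) begins 60 mm behind the grasp point.
Start: joints at [-78.438, 18.312, 89.639, -0, 72.044, -1.146], TCP at [126.493, -560.929, 227.976] pointing down, gripper open.
Joint ranges: [-177.97, 177.97], [-48.28, 115.42], [12.27, 149.76], [-77.06, 257.06], [2.81, 150.46], [-146.56, 146.56]. Speed limits (degrees/s): [147.25, 147.25, 180, 180, 180, 180].

INTERFACE

Orientations are given as [roll, pitch, yaw] about the fixed x, y, z axes, in that order (R = Rz(yaw) Ry(pitch) Rx(roll)).
In Python, from workcell import status, cams, env, finder gives the robot as it stands.
- The arm moves only by the tool apply_moves, never from a script. Its argument "increments" is a list of rows, each a list of 7 numbers: the opening, from -1 (shut) to 1 (fully open), then the shift along the world's x, y, z in m, then the turn, a rotation vector about the world's x, y, z in degrees. In form: [[gripper, x, y, z, ax, ay, az], ...]. A call has 1 to 5 rows; each row shifts and turns the commanded pose from where the row before left it; what a row does not reach is not made up. A row lasts 1/12 s, in which the tool goes at most 41.7 mm and 7.16 degrees, less where a joint would pass 70% of its speed; a pose out of reach is approached as far as the arm can. A call with a gripper value outside its range is refused whole. The fingers move at their own pace and stop on an object; "newtons" is the grip in N (left out, the last holds). Time passes only in rows, so rows that do not move let the fingers close. It gives the time, the measured TCP pose, the force, the opening and the grip force at its end, in the units of the state.
- status.state(): the state, without advancing time (a new reading comes with each control period).
- cams.grab_frame(name): name is "side" or "top"; returns a dict with "color" (480x640x3 uint8, red, green, blue), "intrinsics" (3x3 intrinsics, pixels), "k1" (the pictures are not rectified: a ray, as slopes to the right and down, at radius r is drawn at 1 + k1 r^2 times it, then the intrinsics apply), "R" (3x3) and "t" (3): a world point X has camera coordinates R X + t. Camera axes: x right, y down, z forward; pixel columns grow to the right and rows downward; lengths in mm; the calibration is good to about 2 mm. A picture is of the moment at which its call begins. There is no depth.
- env.job_done(): hands the job in; it is judged then, once.
Trained networks look in the newest picture that a camera, given by its name, has taken for a name from the list of things; names that differ only in an ending like _2 or _b are one class to them, and where a whole thing is asked for, a point or a joint stands for the part that bears it (a point fixed in the world has none). Each returns a list of dicts, best first, with "score" (0 to 1); they miss things now and then, are a little off and sometimes report something else, mostly with a low value. They report only what shows in the picture. A call takes as long as a camera call. They do not tell look-alikes from the thing itself.
- finder.boxes_of(query, camera): "rect" ([left, top, width, height] in pixels, round what is visible of it).
- finder.trace(query, camera): "pixels" (480x640 bool, what is visible of it) and "rect" ([left, top, width, height] in pixels, round what is visible of it).
The state is a dict: "time_s": time; "qpos": joint angles; "qvel": joint speeds; "effort": joint torques, N m; "ee_pos": TCP position; "ee_rot": TCP orientation; "force": force on the tool from outside, world axes, zero at the start; "torque": the same for the moment, N m; "gripper_width": finger opening in mm; "gripper_force": force on a finger pad.
Only numpy, scipy, OpenCV 4.12 (cv2) and the standard library are available. Lean on these libraries where they do the work, as an engineer would, in place of code of your own. Each camera call takes 0.05 s, during which the arm holds its last target. There are 200 camera calls.

TASK

The bread bin's board lid floats on soft seals and is carried firmly only where the divider wall hidden inside stands, so first press firmly along the board with the closed fingertips until you find the place where it does not give. Then stand the coffee canister upright on the board over that place, lifting it by its raised knob, and push the knob fully down to seal it, without the board rocking under it; at the end the board is level in the bin. Leave the pepper mill, mug, honey jar and spice jars alone.

Things in the scene. Friction and masses are not known exactly. Their poses are not given: they have to be found in the camera images.
- bin: Bread bin: cream enamelled steel box with a dark rim and a wire handle at each end, 230 (x, depth) x 350 (y, length) x 90 mm high, fixed to the counter. Origin: centre of its underside; x points to the back, y along its length, z up.
- bin_rim (a point): Centre of the bin's mouth, 90 mm above its underside, axes as the bin's. Out of sight inside, a 12 mm thick upright divider runs straight across the full depth (along the bin's x), anywhere from 80 mm on one side of this centre to 80 mm on the other along the bin's y. It stays put during the job; nothing outside shows where it stands.
- lid: Bamboo board that is the bin's lid, rigid, 216 x 336 x 14 mm, 0.5 kg, loose, let into the rim with 3 mm play. Origin: centre of its underside, axes as the bin's. At rest it is level, underside 80 mm above the bin's underside. It floats on a springy seal under each end (155 mm from the middle along y, 300 N/m each), about 1 mm above the divider's top.
- board_top (a point): Centre of the board's upper face, 94 mm above the bin's underside at rest. Pressed, the board goes down onto the divider, then rocks about it (about the bin's x; pressed side sinks, the other rises) by an angle proportional to force times distance from the divider: roughly 0.01 rad for 5 N at 30 mm. Pressed over the divider it stays level and gives only 1 to 2 mm.
- canister: Dark blue round coffee canister with steel bands, 86 mm diameter, 95 mm high to its rim, about 0.7 kg, loose. Origin: centre of its underside, z up. A black inner lid with a knob slides in its mouth. The body is too wide to grip; lift it by the knob.
- knob_top (a point): Centre of the flat top of the canister's black knob, a steel disc. The knob is round, 35 mm in diameter and 22 mm high, on a thinner neck on the canister's axis. Raised, its top is 33 mm and its underside 11 mm above the canister's rim (top 128 mm above the canister's underside); fully down, its top is 7 mm above the rim.
- plunger (a joint): Travel of the inner lid and its knob in m: 0 raised (also a firm stop, so the canister can be carried by the knob), 0.026 fully down. It moves against a friction of about 8 N and stays where it is left.
- pepper_mill: Brown wooden pepper mill, 58 mm diameter, 150 mm high, a bystander. Origin: centre of its underside.
- mug: Green and white mug, 86 mm diameter, 99 mm high, a bystander. Origin: centre of its underside.
- honey_jar: Glass honey jar with a grey lid, 71 mm diameter, 110 mm high, a bystander. Origin: centre of its underside.
- spice_c: Spice jar with a dark cap, 41 mm diameter, 105 mm high, a bystander. Origin: centre of its underside.
- spice_d: Spice jar with a dark brown cap, 41 mm diameter, 105 mm high, a bystander. Origin: centre of its underside.
Mind the look-alikes: they are no part of the job. What is shaped like the canister but yellow is not meant.

How it is judged:
By the outcome, as a careful person would: the job done as asked, in the order asked, and still so for the second after the job is handed in, with the robot touching nothing.
It also fails if it takes over 59 s, if anything falls off the work surface, if the arm or the gripper's body presses on something with over 40 N, if the wrist force passes 120 N, or if a joint passes its speed limit or range.

## Working session

There is one attempt and no reset: what is moved stays moved. The work goes in short steps, Python scripts to look and compute and a tool call to move; the robot and the scene stay as the last step left them, time stands still between calls to the robot, and variables do not carry over. Pictures are saved under pics/ and viewed, at most 10 in all, crops included, and the job is handed in when it is done.

Besides the shell and the picture viewer there is one more tool, called after "Emit:" by a JSON object that holds its "api" and its "payload", one argument or row to a line. apply_moves: Moves the arm, as the interface text tells. Its arguments: {"type":"object","properties":{"increments":{"type":"array","items":{"type":"array","items":{"type":"number"}}},"newtons":{"type":"number"}},"required":["increments"]}

```bash
mkdir -p pics; ls; cat > h.py <<'E'
import numpy as np,cv2
from workcell import status,cams,env,finder
def save(n,f):
    g=cams.grab_frame(n); cv2.imwrite('pics/'+f,g['color'][:,:,::-1]); return g
def ray(g,uv):
    K=np.array(g['intrinsics']);k=g['k1'];R=np.array(g['R']);t=np.array(g['t'])
    d=np.array([(uv[0]-K[0,2])/K[0,0],(uv[1]-K[1,2])/K[1,1]]);s=d.copy()
    for _ in range(20): s=d/(1+k*(s@s))
    return -R.T@t, R.T@np.array([s[0],s[1],1])
def atz(g,uv,z):
    c,d=ray(g,uv); return c+d*(z-c[2])/d[2]
def proj(g,X):
    K=np.array(g['intrinsics']);p=np.array(g['R'])@np.array(X,float)+np.array(g['t']);s=p[:2]/p[2]
    s=s*(1+g['k1']*(s@s));return K[:2,:2]@s+K[:2,2]
E
python3 - <<'E'
from h import *
np.set_printoptions(precision=1,suppress=True)
print(status.state())
for c in('top','side'):
    g=save(c,c+'0.png');print(c,ray(g,(320,240)))
    for q in('bin','lid','canister','knob_top','pepper_mill','mug','honey_jar','spice_c','spice_d'):
        print(q,[(np.array(r['rect']),round(r['score'],2)) for r in finder.boxes_of(q,c)][:4])
E
```

```text
pics
{'time_s': 0.0, 'qpos': array([-78.4,  18.4,  89.7,   0. ,  72. ,  -1.1]), 'qvel': array([-0.1, -0.1, -0.1, -0. ,  0.1, -0.1]), 'effort': array([  0. , -41.2, -23.2,   0.1,   0. ,  -0. ]), 'ee_pos': array([ 126.4, -560.4,  227.1]), 'ee_rot': array([-179.9,   -0. ,   12.7]), 'force': array([0.6, 0.1, 0.6]), 'torque': array([-0., -0., -0.]), 'gripper_force': 0.0, 'gripper_width': 91.29302285818741}
top (array([ 391.6,    6.4, 1248. ]), array([ 0.1, -0. , -1. ]))
bin [(array([223.1, 207.3, 140. ,  89.8]), 0.74), (array([181.6, 153.5,  52. ,  41.8]), 0.66)]
lid [(array([222.5, 211.6, 136.1,  83.8]), 0.66)]
canister [(array([431.3, 256. ,  43.2,  37. ]), 0.78), (array([379. , 292.2,  40.8,  32.2]), 0.76)]
knob_top [(array([384.5, 292.7,  24.9,  28. ]), 0.8), (array([446. , 258.3,  28.6,  31.4]), 0.78)]
pepper_mill [(array([155.7, 261. ,  37. ,  23.1]), 0.68)]
mug [(array([181.6, 151.8,  51.8,  39.9]), 0.86)]
honey_jar [(array([253.1, 164.6,  20.6,  23.6]), 0.33)]
spice_c [(array([252.4, 168.3,  18.9,  20.7]), 0.86), (array([223.8, 206.3, 136.8,  88. ]), 0.65), (array([272.4, 166.4,  
[... 369 characters left out ...]
25)]
canister [(array([365.3, 155.8,  28.3,  41. ]), 0.87), (array([380.3, 191.3,  37.3,  47.3]), 0.76)]
knob_top [(array([367.8, 158. ,  24.7,  15.7]), 0.84), (array([388.5, 188.2,  26. ,  18.6]), 0.81), (array([239.1, 204.1, 139.1, 114.6]), 0.6)]
pepper_mill [(array([277.8, 353.6,  33.4,  60.3]), 0.97), (array([241.7, 205. , 140.5, 118.2]), 0.48)]
mug [(array([153.6, 285.9,  49.4,  67. ]), 0.56)]
honey_jar [(array([246.3, 189.3,  29.7,  49.8]), 0.84), (array([276.4, 349.9,  36.9,  66.8]), 0.53)]
spice_c [(array([217.7, 230.5,  22.7,  47.4]), 0.61), (array([207.5, 246.9,  24.6,  49.7]), 0.59)]
spice_d [(array([217.7, 230.5,  22.7,  47.4]), 0.61), (array([207.5, 246.9,  24.6,  49.7]), 0.59)]
```

View pics/top0.png

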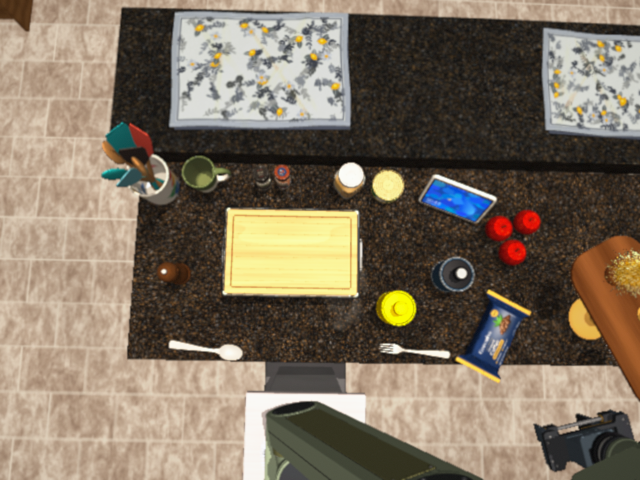

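View pics/side0.png

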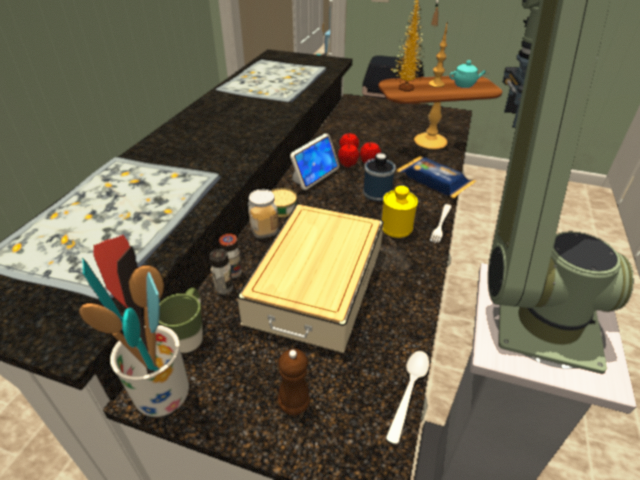

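The top view shows the board at (224–358, 208–296), the blue canister at (455,275) with its knob at (461,273), and the yellow look-alike at (397,309). I'll measure these next.

```bash
python3 - <<'E'
from h import *
np.set_printoptions(precision=1,suppress=True)
G={c:save(c,c+'1.png') for c in('top','side')}
g=G['top']
for q in('bin','lid'):
    for r in finder.trace(q,'top')[:1]:
        m=r['pixels'].astype(np.uint8);c,_=cv2.findContours(m,0,2);c=max(c,key=cv2.contourArea)
        b=cv2.minAreaRect(c);P=np.array([atz(g,p,94 if q=='lid' else 90)[:2] for p in cv2.boxPoints(b)])
        print(q,b,P,P.mean(0))
C={}
for c in G:
  for q in('canister','knob_top'):
    for r in finder.trace(q,c)[:3]:
        m=r['pixels'];ys,xs=np.nonzero(m);print(c,q,r['rect'],round(r['score'],2),xs.mean(),ys.mean(),G[c]['color'][m].mean(0), [atz(G[c],(xs.mean(),ys.mean()),z) for z in (0,128)])
im=np.hstack([cv2.resize(G['top']['color'][240:310,415:495],(400,350),interpolation=2),cv2.resize(G['side']['color'][140:210,340:420],(400,350),interpolation=2)])
cv2.imwrite('pics/can.png',im[:,:,::-1])
E
```

```text
bin ((359.0, 250.5), (4.0, 67.0), 0.0) [[ 438.2 -124.6]
 [ 612.2 -123.5]
 [ 612.4 -133.9]
 [ 438.4 -134.8]] [ 525.3 -129.2]
lid ((291.16265869140625, 251.85452270507812), (132.9273681640625, 84.83186340332031), 1.2188751697540283) [[ 409.1  212.4]
 [ 627.1  218.1]
 [ 627.8 -126.9]
 [ 408.5 -123.6]] [518.1  45. ]
top canister [428.8, 255.3, 46.5, 36.4] 0.92 452.5961871750433 274.56152512998267 [73.5 75.3 76.7] [array([ 473. , -401.1,    0. ]), array([ 464.7, -359.4,  128. ])]
top canister [378.8, 292.4, 37.8, 31.5] 0.55 395.97483690587137 307.55358807082945 [227.4 220.6   4.5] [array([ 379.6, -242.3,    0. ]), array([ 380.8, -216.8,  128. ])]
top knob_top [383.6, 293.2, 31.0, 28.1] 0.75 397.9340175953079 307.6480938416422 [246.4 242.8   6.3] [array([ 379.4, -247.7,    0. ]), array([ 380.7, -221.6,  128. ])]
top knob_top [225.0, 209.3, 130.5, 86.7] 0.69 290.926749271137 252.04418731778426 [249. 236. 146.] [array([526.4,  49.3,   0. ]), array([512.5,  44.9, 128. ])]
top knob_top [441.3, 260.8, 30.4, 24.7] 0.61 456.4838235294118 273.77647058823527 [77.1 74.8 73.5] [array([ 475.4, -412.1,    0. ]), array([ 466.8, -369.2,  128. ])]
side canister [382.8, 186.8, 35.2, 49.9] 0.93 398.81949458483757 211.81949458483754 [182.  157.6   0.4] [array([ 384.5, -303.6,    0. ]), array([ 366.4, -123.7,  128. ])]
side canister [363.1, 153.7, 32.5, 44.0] 0.77 378.02541630148994 177.40841367221736 [49.6 54.7 55.5] [array([ 482.4, -468.1,    0. ]), array([ 447.7, -260.5,  128. ])]
side knob_top [368.0, 159.0, 26.0, 14.1] 0.78 379.76489028213166 164.3385579937304 [53.6 52.3 50. ] [array([ 495. , -551.3,    0. ]), array([ 458.2, -329.6,  128. ])]
side knob_top [387.1, 185.0, 25.8, 21.4] 0.74 400.27331887201734 197.5835140997831 [230.3 215.    0.6] [array([ 393.8, -377.3,    0. ]), array([ 374.1, -185. ,  128. ])]
```

View pics/can.png

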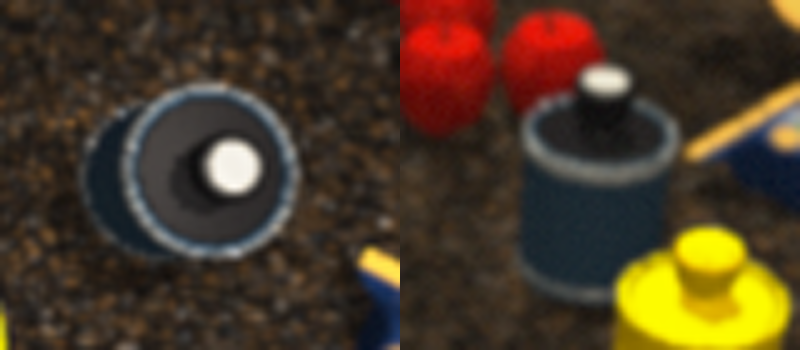

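```bash
python3 - <<'E'
from h import *
np.set_printoptions(precision=1,suppress=True)
from scipy.optimize import least_squares
G={c:save(c,c+'2.png') for c in('top','side')}
for (u,v) in[(461.6,273.0)]:print('knob top cam',atz(G['top'],(u,v),128))
print('rim',atz(G['top'],(457.2,274.2),95),'side knob',atz(G['side'],(380.8,156),128))
D=[]
for c in G:
    g=G[c]['color'].astype(int);m=((g.min(2)>170)&(g.max(2)-g.min(2)<50)).astype(np.uint8)
    r=(slice(262,285),slice(450,472)) if c=='top' else (slice(148,164),slice(370,392))
    ys,xs=np.nonzero(m[r]);uv=np.array([xs.mean()+r[1].start,ys.mean()+r[0].start]);print(c,uv,len(xs),atz(G[c],uv,128));D.append((G[c],uv))
f=lambda p:np.concatenate([proj(g,p)-uv for g,uv in D])
s=least_squares(f,[465,-380,128]);print(s.x,s.fun)
im=np.hstack([cv2.resize(G['top']['color'][195:305,215:375],(400,275),interpolation=2)[:, :]])
cv2.imwrite('pics/bin.png',cv2.resize(G['top']['color'][196:308,212:372],(800,560),interpolation=cv2.INTER_CUBIC)[:,:,::-1])
E
```

```text
knob top cam [ 469.  -382.2  128. ]
rim [ 468.  -382.1   95. ] side knob [ 465.6 -377.   128. ]
top [461.1 273. ] 68 [ 469.  -380.8  128. ]
side [380.8 155.6] 20 [ 466.1 -379.3  128. ]
[ 468.  -381.4  126.8] [ 0.1  0.5 -0.5 -0.1]
```

View pics/bin.png

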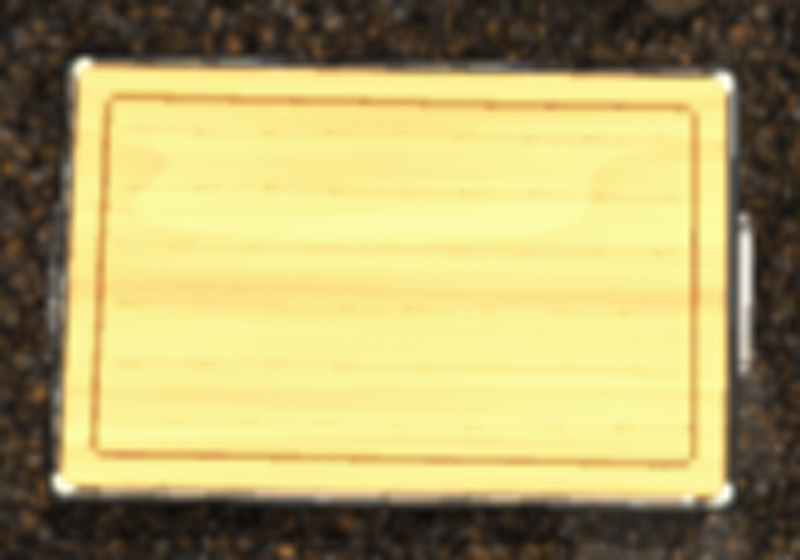

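```bash
python3 - <<'E'
from h import *
np.set_printoptions(precision=1,suppress=True)
g=cams.grab_frame('top')
P=np.array([atz(g,(u/5+212,v/5+196),94)[:2] for u,v in[(78,68),(728,80),(727,493),(62,487)]])
print(P,P.mean(0),[np.linalg.norm(P[i]-P[i-1]) for i in range(4)])
for a,b in((1,0),(2,3)):
    d=P[b]-P[a];print(np.degrees(np.arctan2(-d[0],d[1])))
for a,b in((0,3),(1,2)):
    d=P[a]-P[b];print(np.degrees(np.arctan2(d[1],d[0])))
E
```

```text
[[ 623.1  212.8]
 [ 624.7 -124.5]
 [ 411.3 -125.3]
 [ 407.7  210.9]] [516.7  43.5] [np.float64(215.36194873141864), np.float64(337.31589732301006), np.float64(213.42844596866837), np.float64(336.19143950094343)]
0.2783384205852525
0.60757214730697
0.5142010013427794
0.21298153082852064
```

Emit:
{"api": "apply_moves", "payload": {
  "increments": [
    [-1, 0.02, 0.034, 0, 0, 0, 0],
    [-1, 0.022, 0.034, 0, 0, 0, 0],
    [-1, 0.022, 0.034, 0, 0, 0, 0],
    [-1, 0.022, 0.034, 0, 0, 0, 0],
    [-1, 0.022, 0.034, 0, 0, 0, 0]
  ],
  "newtons": 20
}}

```text
time_s: 1.97
ee_pos: [235.0, -389.3, 228.0]
ee_rot: [180.0, -0.0, 12.7]
force: [0.9, -0.6, -0.7]
gripper_width: 60.9
gripper_force: 0.0
```

Emit:
{"api": "apply_moves", "payload": {
  "increments": [
    [-1, 0.022, 0.034, 0, 0, 0, 0],
    [-1, 0.022, 0.034, 0, 0, 0, 0],
    [-1, 0.022, 0.034, 0, 0, 0, 0],
    [-1, 0.022, 0.034, 0, 0, 0, 0],
    [-1, 0.022, 0.034, 0, 0, 0, 0]
  ]
}}

```text
time_s: 2.38
ee_pos: [345.1, -219.2, 228.3]
ee_rot: [180.0, -0.0, 12.7]
force: [1.2, -0.9, 0.5]
gripper_width: 27.7
gripper_force: 0.0
```

Emit:
{"api": "apply_moves", "payload": {
  "increments": [
    [-1, 0.022, 0.034, 0, 0, 0, -3],
    [-1, 0.022, 0.034, 0, 0, 0, -3],
    [-1, 0.022, 0.034, 0, 0, 0, -3],
    [-1, 0.022, 0.034, 0, 0, 0, -3],
    [-1, 0.022, 0.034, 0, 0, 0, 0]
  ]
}}

```text
time_s: 2.8
ee_pos: [455.3, -49.0, 228.3]
ee_rot: [180.0, -0.0, 0.6]
force: [0.2, -0.5, 0.9]
gripper_width: 0.1
gripper_force: 0.0
```

Emit:
{"api": "apply_moves", "payload": {
  "increments": [
    [-1, 0.021, 0.031, -0.015, 0, 0, 0],
    [-1, 0.021, 0.031, -0.015, 0, 0, 0],
    [-1, 0.02, 0.031, -0.015, 0, 0, 0],
    [-1, 0, 0, -0.035, 0, 0, 0],
    [-1, 0, 0, -0.034, 0, 0, 0]
  ]
}}

```text
time_s: 3.22
ee_pos: [518.5, 44.1, 113.6]
ee_rot: [-180.0, -0.2, 0.9]
force: [-0.3, 0.2, -0.6]
gripper_width: 0.6
gripper_force: 0.0
```

Emit:
{"api": "apply_moves", "payload": {
  "increments": [
    [-1, 0, 0, -0.004, 0, 0, 0],
    [-1, 0, 0, -0.004, 0, 0, 0],
    [-1, 0, 0, 0, 0, 0, 0]
  ]
}}

```text
time_s: 3.47
ee_pos: [515.7, 42.3, 106.7]
ee_rot: [-180.0, 0.1, 0.7]
force: [-1.5, 1.5, 2.3]
gripper_width: 0.2
gripper_force: 1.4
```

Emit:
{"api": "apply_moves", "payload": {
  "increments": [
    [-1, 0, 0, -0.002, 0, 0, 0],
    [-1, 0, 0, 0, 0, 0, 0]
  ]
}}

```text
time_s: 3.63
ee_pos: [516.2, 42.0, 106.0]
ee_rot: [-180.0, -0.0, 0.6]
force: [-3.3, 1.3, 6.4]
gripper_width: 0.7
gripper_force: 3.2
```

Emit:
{"api": "apply_moves", "payload": {
  "increments": [
    [-1, 0, 0, -0.003, 0, 0, 0],
    [-1, 0, 0, 0, 0, 0, 0],
    [-1, 0, 0, 0, 0, 0, 0]
  ]
}}

```text
time_s: 3.88
ee_pos: [516.3, 41.7, 104.3]
ee_rot: [-180.0, -0.1, 0.7]
force: [-5.8, 0.3, 13.7]
gripper_width: 0.4
gripper_force: 6.6
```

Emit:
{"api": "apply_moves", "payload": {
  "increments": [
    [-1, 0, 0, -0.003, 0, 0, 0],
    [-1, 0, 0, 0, 0, 0, 0],
    [-1, 0, 0, 0, 0, 0, 0]
  ]
}}

```text
time_s: 4.13
ee_pos: [516.3, 41.5, 102.6]
ee_rot: [180.0, -0.1, 0.7]
force: [-8.3, 0.1, 21.4]
gripper_width: 0.1
gripper_force: 10.6
```

```bash
python3 -c "
from h import *
print(status.state())"
```

```text
{'time_s': 4.1333, 'qpos': array([ 3.33155147e+00,  1.98439992e+01,  1.07455353e+02, -2.55763699e-02,
        5.26118790e+01,  9.26779030e+01]), 'qvel': array([ 0.06171326, -0.11344217,  0.01003418,  0.02334418, -0.0852135 ,
       -0.00499795]), 'effort': array([-7.87001126e-02, -2.79029506e+01, -1.71089011e+01, -1.13234954e-02,
       -2.70895846e+00,  3.97266657e-02]), 'ee_pos': array([516.29877891,  41.46005777, 102.55801818]), 'ee_rot': array([ 1.79983824e+02, -8.96191575e-02,  6.69175638e-01]), 'force': array([-8.32331842,  0.13133267, 21.40293227]), 'torque': array([0.0780022 , 1.49128776, 0.04224939]), 'gripper_force': 10.554078275090433, 'gripper_width': 0.10036350260142755}
```

Emit:
{"api": "apply_moves", "payload": {
  "increments": [
    [-1, 0, 0, 0.016, 0, 0, 0],
    [-1, 0, 0.02, 0, 0, 0, 0],
    [-1, 0, 0.02, 0, 0, 0, 0],
    [-1, 0, 0, -0.006, 0, 0, 0],
    [-1, 0, 0, -0.004, 0, 0, 0]
  ]
}}

```text
time_s: 4.55
ee_pos: [517.8, 82.3, 106.5]
ee_rot: [-180.0, -0.2, 0.8]
force: [-6.8, 0.3, 32.4]
gripper_width: 0.6
gripper_force: 16.3
```

Emit:
{"api": "apply_moves", "payload": {
  "increments": [
    [-1, 0, 0, -0.003, 0, 0, 0],
    [-1, 0, 0, 0, 0, 0, 0],
    [-1, 0, 0, 0, 0, 0, 0]
  ]
}}

```text
time_s: 4.8
ee_pos: [517.8, 82.1, 106.2]
ee_rot: [-179.9, -0.3, 0.6]
force: [-8.1, 3.6, 29.2]
gripper_width: 0.3
gripper_force: 14.7
```

Emit:
{"api": "apply_moves", "payload": {
  "increments": [
    [-1, 0, 0, -0.003, 0, 0, 0],
    [-1, 0, 0, 0, 0, 0, 0],
    [-1, 0, 0, 0, 0, 0, 0]
  ]
}}

```text
time_s: 5.05
ee_pos: [517.8, 81.9, 105.5]
ee_rot: [-179.9, -0.3, 0.6]
force: [-11.2, 0.5, 44.2]
gripper_width: 0.7
gripper_force: 22.2
```

Emit:
{"api": "apply_moves", "payload": {
  "increments": [
    [-1, 0, 0, 0.012, 0, 0, 0],
    [-1, 0, 0.015, 0.002, 0, 0, 0],
    [-1, 0, 0.015, 0, 0, 0, 0],
    [-1, 0, 0, -0.007, 0, 0, 0],
    [-1, 0, 0, -0.002, 0, 0, 0]
  ]
}}

```text
time_s: 5.47
ee_pos: [518.2, 112.9, 107.4]
ee_rot: [-179.8, -0.3, 0.7]
force: [-8.8, 4.1, 43.7]
gripper_width: 0.6
gripper_force: 21.4
```

Emit:
{"api": "apply_moves", "payload": {
  "increments": [
    [-1, 0, 0, -0.003, 0, 0, 0],
    [-1, 0, 0, 0, 0, 0, 0],
    [-1, 0, 0, 0, 0, 0, 0]
  ]
}}

```text
time_s: 5.72
ee_pos: [518.2, 112.9, 107.3]
ee_rot: [-179.8, -0.4, 0.6]
force: [-11.2, 3.8, 46.3]
gripper_width: 0.3
gripper_force: 23.0
```

Emit:
{"api": "apply_moves", "payload": {
  "increments": [
    [-1, 0, 0, -0.003, 0, 0, 0],
    [-1, 0, 0, 0, 0, 0, 0],
    [-1, 0, 0, 0, 0, 0, 0]
  ]
}}

```text
time_s: 5.97
ee_pos: [518.2, 112.9, 107.2]
ee_rot: [-179.8, -0.5, 0.6]
force: [-17.0, 3.2, 64.7]
gripper_width: 0.8
gripper_force: 32.4
```

```bash
python3 -c "
from h import *
s=status.state();print(s['ee_pos'],s['force'],s['torque'])"
```

```text
[518.23068994 112.88098654 107.21481088] [-17.01545441   3.24608619  64.72506031] [0.5894059  3.47538815 0.0739038 ]
```

Emit:
{"api": "apply_moves", "payload": {
  "increments": [
    [-1, 0, 0, 0.014, 0, 0, 0],
    [-1, 0, 0.015, 0.002, 0, 0, 0],
    [-1, 0, 0.015, 0, 0, 0, 0],
    [-1, 0, 0, -0.007, 0, 0, 0],
    [-1, 0, 0, -0.003, 0, 0, 0]
  ]
}}

```text
time_s: 6.38
ee_pos: [518.0, 143.3, 106.3]
ee_rot: [-179.8, -0.2, 0.7]
force: [-10.1, 5.7, 47.7]
gripper_width: 0.2
gripper_force: 23.4
```

Emit:
{"api": "apply_moves", "payload": {
  "increments": [
    [-1, 0, 0, -0.003, 0, 0, 0],
    [-1, 0, 0, 0, 0, 0, 0],
    [-1, 0, 0, 0, 0, 0, 0]
  ]
}}

```text
time_s: 6.63
ee_pos: [518.0, 143.2, 106.4]
ee_rot: [-179.7, -0.3, 0.6]
force: [-12.3, 4.6, 44.8]
gripper_width: 0.3
gripper_force: 22.1
```

Emit:
{"api": "apply_moves", "payload": {
  "increments": [
    [-1, 0, 0, -0.003, 0, 0, 0],
    [-1, 0, 0, 0, 0, 0, 0],
    [-1, 0, 0, 0, 0, 0, 0]
  ]
}}

```text
time_s: 6.88
ee_pos: [518.1, 144.1, 105.0]
ee_rot: [-179.6, -0.4, 0.6]
force: [-13.9, 6.5, 53.4]
gripper_width: 0.6
gripper_force: 27.0
```

```bash
python3 -c "
from h import *
s=status.state();print(s['ee_pos'],s['force'],s['torque'])"
```

```text
[518.10511697 144.14135275 104.99770371] [-13.92848555   6.47003476  53.4429994 ] [ 1.22524849  2.75911965 -0.03039026]
```

The board is firm at y≈113: it gives only 0.1 mm for 18 N, and it sinks about equally at y=82 and y=144. Next I go to the canister.

Emit:
{"api": "apply_moves", "payload": {
  "increments": [
    [-1, 0, 0, 0.04, 0, 0, 0],
    [-1, 0, 0, 0.04, 0, 0, 0],
    [1, 0, -0.025, 0.03, 0, 0, 0],
    [1, -0.004, -0.04, 0, 0, 0, 0],
    [1, -0.004, -0.04, 0, 0, 0, 0]
  ]
}}

```text
time_s: 7.3
ee_pos: [509.2, 35.1, 208.3]
ee_rot: [179.9, -0.2, 0.8]
force: [0.0, -0.9, -1.5]
gripper_width: 17.3
gripper_force: 0.0
```

Emit:
{"api": "apply_moves", "payload": {
  "increments": [
    [1, -0.004, -0.04, 0, 0, 0, 0],
    [1, -0.004, -0.04, 0, 0, 0, 0],
    [1, -0.004, -0.04, 0, 0, 0, 0],
    [1, -0.004, -0.04, 0, 0, 0, 0],
    [1, -0.004, -0.04, 0, 0, 0, 0]
  ]
}}

```text
time_s: 7.72
ee_pos: [486.7, -166.0, 205.9]
ee_rot: [180.0, 0.1, 0.7]
force: [0.3, 0.0, -0.5]
gripper_width: 50.5
gripper_force: 0.0
```

Emit:
{"api": "apply_moves", "payload": {
  "increments": [
    [1, -0.004, -0.04, 0, 0, 0, 0],
    [1, -0.004, -0.04, 0, 0, 0, 0],
    [1, -0.004, -0.04, 0, 0, 0, 0],
    [1, -0.004, -0.04, 0, 0, 0, 0],
    [1, -0.004, -0.04, -0.02, 0, 0, 0]
  ]
}}

```text
time_s: 8.13
ee_pos: [468.3, -364.7, 190.3]
ee_rot: [179.7, -0.2, 0.6]
force: [0.4, -0.6, 0.5]
gripper_width: 84.4
gripper_force: 0.0
```

Emit:
{"api": "apply_moves", "payload": {
  "increments": [
    [1, 0, -0.02, -0.03, 0, 0, 0],
    [1, 0, 0, 0, 0, 0, 0]
  ]
}}

```text
time_s: 8.3
ee_pos: [464.2, -383.2, 151.6]
ee_rot: [-179.7, 0.5, 0.4]
force: [-0.9, 1.5, -1.8]
gripper_width: 90.8
gripper_force: 0.0
```

Emit:
{"api": "apply_moves", "payload": {
  "increments": [
    [1, 0.003, 0.002, -0.03, 0, 0, 0],
    [1, 0, 0, -0.008, 0, 0, 0],
    [1, 0, 0, 0, 0, 0, 0]
  ]
}}

```text
time_s: 8.55
ee_pos: [469.4, -376.6, 117.5]
ee_rot: [-179.7, 0.3, 0.7]
force: [0.7, -0.1, 0.2]
gripper_width: 91.1
gripper_force: 0.0
```

```bash
python3 - <<'E'
from h import *
print(status.state()['ee_pos'])
a=save('side','a.png')['color'];b=save('top','b.png')['color']
im=np.hstack([cv2.resize(b[240:310,415:495],(400,350),interpolation=2),cv2.resize(a[125:210,335:432],(400,350),interpolation=2)])
cv2.imwrite('pics/gr.png',im[:,:,::-1])
E
```

```text
[ 469.39936839 -376.61019877  117.46639135]
```

View pics/gr.png

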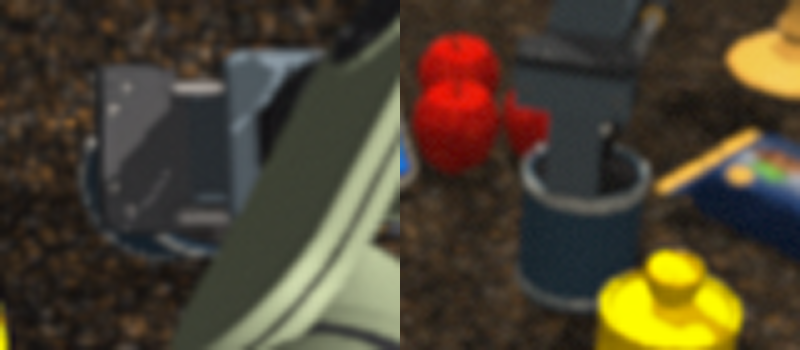

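The fingers straddle the knob above the rim: in the side view the finger is at about (580,150) of the crop. I'll correct y by −4 mm and z by −3 mm, then close.

Emit:
{"api": "apply_moves", "payload": {
  "increments": [
    [1, -0.001, -0.004, -0.003, 0, 0, 0],
    [1, 0, 0, 0, 0, 0, 0],
    [-1, 0, 0, 0, 0, 0, 0],
    [-1, 0, 0, 0, 0, 0, 0],
    [-1, 0, 0, 0, 0, 0, 0]
  ],
  "newtons": 35
}}

```text
time_s: 9.07
ee_pos: [471.0, -382.1, 118.0]
ee_rot: [180.0, -0.0, 0.7]
force: [0.2, -0.8, -0.2]
gripper_width: 73.9
gripper_force: 0.0
```

Emit:
{"api": "apply_moves", "payload": {
  "increments": [
    [-1, 0, 0, 0, 0, 0, 0],
    [-1, 0, 0, 0, 0, 0, 0],
    [-1, 0, 0, 0, 0, 0, 0],
    [-1, 0, 0, 0, 0, 0, 0],
    [-1, 0, 0, 0, 0, 0, 0]
  ]
}}

```text
time_s: 9.48
ee_pos: [470.8, -382.0, 117.4]
ee_rot: [180.0, 0.0, 0.7]
force: [-1.1, -0.5, -0.3]
gripper_width: 40.8
gripper_force: 0.0
```

Emit:
{"api": "apply_moves", "payload": {
  "increments": [
    [-1, 0, 0, 0, 0, 0, 0],
    [-1, 0, 0, 0, 0, 0, 0],
    [-1, 0, 0, 0.01, 0, 0, 0],
    [-1, 0, 0, 0.01, 0, 0, 0],
    [-1, 0, 0, 0.01, 0, 0, 0]
  ]
}}

```text
time_s: 9.9
ee_pos: [470.3, -381.6, 147.2]
ee_rot: [-179.9, 0.1, 0.7]
force: [0.4, -0.1, -8.0]
gripper_width: 34.1
gripper_force: 35.0
```

Emit:
{"api": "apply_moves", "payload": {
  "increments": [
    [-1, 0, 0, 0.025, 0, 0, 0],
    [-1, 0, 0, 0.035, 0, 0, 0],
    [-1, 0.003, 0.01, 0.035, 0, 0, 0],
    [-1, 0.003, 0.02, 0.025, 0, 0, 0],
    [-1, 0.003, 0.03, 0, 0, 0, 0]
  ]
}}

```text
time_s: 10.32
ee_pos: [482.3, -325.4, 274.8]
ee_rot: [179.4, -0.6, 0.6]
force: [2.2, 0.5, -8.0]
gripper_width: 34.4
gripper_force: 35.0
```

Emit:
{"api": "apply_moves", "payload": {
  "increments": [
    [-1, 0.004, 0.035, 0, 0, 0, 0],
    [-1, 0.004, 0.035, 0, 0, 0, 0],
    [-1, 0.004, 0.035, 0, 0, 0, 0],
    [-1, 0.004, 0.035, 0, 0, 0, 0],
    [-1, 0.004, 0.035, 0, 0, 0, 0]
  ]
}}

```text
time_s: 10.73
ee_pos: [499.2, -145.4, 268.0]
ee_rot: [180.0, -0.0, 0.7]
force: [0.7, 0.4, -8.1]
gripper_width: 34.2
gripper_force: 35.0
```

Emit:
{"api": "apply_moves", "payload": {
  "increments": [
    [-1, 0.004, 0.035, 0, 0, 0, 0],
    [-1, 0.004, 0.035, 0, 0, 0, 0],
    [-1, 0.004, 0.035, 0, 0, 0, 0],
    [-1, 0.004, 0.035, 0, 0, 0, 0],
    [-1, 0.002, 0.035, 0, 0, 0, 0]
  ]
}}

```text
time_s: 11.15
ee_pos: [517.7, 29.7, 268.1]
ee_rot: [180.0, -0.1, 0.7]
force: [1.2, 0.1, -7.7]
gripper_width: 34.5
gripper_force: 35.0
```

Emit:
{"api": "apply_moves", "payload": {
  "increments": [
    [-1, 0, 0.03, 0, 0, 0, 0],
    [-1, 0, 0.02, 0, 0, 0, 0],
    [-1, 0, 0.015, 0, 0, 0, 0],
    [-1, 0, 0, 0, 0, 0, 0],
    [-1, 0, 0, 0, 0, 0, 0]
  ]
}}

```text
time_s: 11.57
ee_pos: [517.4, 93.4, 267.8]
ee_rot: [180.0, 0.0, 0.8]
force: [0.3, -0.7, -8.6]
gripper_width: 34.2
gripper_force: 35.0
```

```bash
python3 - <<'E'
from h import *
print(status.state())
a=save('side','c.png')['color']
cv2.imwrite('pics/carry.png',cv2.resize(a[60:360,200:520],(640,600),interpolation=2)[:,:,::-1])
E
```

```text
{'time_s': 11.5667, 'qpos': array([ 9.01271611e+00,  1.25147244e+01,  9.19563210e+01, -4.98108123e-02,
        7.55390489e+01,  9.82039724e+01]), 'qvel': array([-1.81263542, -0.06955163,  0.34605756, -0.84206385, -0.04419364,
       -0.108398  ]), 'effort': array([ 1.15180179e+00, -4.03176677e+01, -2.71409261e+01,  3.25662950e-01,
       -1.23952199e-01,  2.15286302e-02]), 'ee_pos': array([517.40479997,  93.43617843, 267.77222563]), 'ee_rot': array([1.79950822e+02, 3.11367903e-03, 8.21185381e-01]), 'force': array([ 0.32081147, -0.7126653 , -8.56068314]), 'torque': array([-0.04201482,  0.02834251,  0.00180644]), 'gripper_force': 34.998425245285034, 'gripper_width': 34.16011517089868}
```

View pics/carry.png

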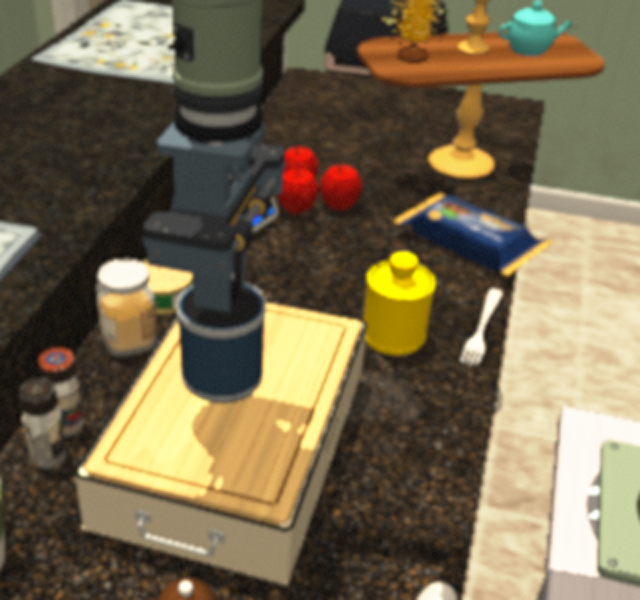

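The canister hangs upright over the board at crop (222,340). I'll shift it +20 mm in y and lower it.

Emit:
{"api": "apply_moves", "payload": {
  "increments": [
    [-1, 0, 0.01, -0.01, 0, 0, 0],
    [-1, 0, 0.01, -0.015, 0, 0, 0],
    [-1, 0, 0, -0.015, 0, 0, 0],
    [-1, 0, 0, -0.008, 0, 0, 0],
    [-1, 0, 0, 0, 0, 0, 0]
  ]
}}

```text
time_s: 12.03
ee_pos: [516.2, 112.4, 216.8]
ee_rot: [179.9, 0.3, 0.7]
force: [0.9, -1.2, -7.7]
gripper_width: 34.5
gripper_force: 35.0
```

Emit:
{"api": "apply_moves", "payload": {
  "increments": [
    [-1, 0, 0, -0.003, 0, 0, 0],
    [-1, 0, 0, 0, 0, 0, 0]
  ]
}}

```text
time_s: 12.2
ee_pos: [518.3, 112.7, 216.6]
ee_rot: [-180.0, -0.1, 0.7]
force: [-0.6, -0.4, -8.0]
gripper_width: 33.9
gripper_force: 35.0
```

Emit:
{"api": "apply_moves", "payload": {
  "increments": [
    [-1, 0, 0, -0.002, 0, 0, 0],
    [-1, 0, 0, -0.002, 0, 0, 0],
    [-1, 0, 0, 0, 0, 0, 0]
  ]
}}

```text
time_s: 12.45
ee_pos: [517.8, 112.8, 212.5]
ee_rot: [180.0, -0.0, 0.7]
force: [0.3, -0.0, -8.5]
gripper_width: 34.0
gripper_force: 35.0
```

Emit:
{"api": "apply_moves", "payload": {
  "increments": [
    [-1, 0, 0, -0.002, 0, 0, 0],
    [-1, 0, 0, 0, 0, 0, 0]
  ]
}}

```text
time_s: 12.62
ee_pos: [518.0, 113.0, 210.7]
ee_rot: [-180.0, -0.0, 0.7]
force: [0.9, 0.6, -7.3]
gripper_width: 34.4
gripper_force: 35.0
```

Emit:
{"api": "apply_moves", "payload": {
  "increments": [
    [-1, 0, 0, -0.001, 0, 0, 0],
    [-1, 0, 0, 0, 0, 0, 0]
  ]
}}

```text
time_s: 12.78
ee_pos: [518.1, 113.0, 210.6]
ee_rot: [-180.0, -0.1, 0.7]
force: [-2.2, -0.7, 0.1]
gripper_width: 34.1
gripper_force: 35.0
```

Emit:
{"api": "apply_moves", "payload": {
  "increments": [
    [-1, 0, 0, -0.001, 0, 0, 0],
    [-1, 0, 0, 0, 0, 0, 0]
  ]
}}

```text
time_s: 12.95
ee_pos: [518.2, 113.0, 210.2]
ee_rot: [-180.0, -0.1, 0.7]
force: [-3.2, -1.4, 4.9]
gripper_width: 34.3
gripper_force: 35.0
```

Emit:
{"api": "apply_moves", "payload": {
  "increments": [
    [0.2, 0, 0, 0.001, 0, 0, 0],
    [0.2, 0, 0, 0, 0, 0, 0],
    [0.2, 0, 0, 0, 0, 0, 0],
    [0.2, 0, 0, 0, 0, 0, 0],
    [0.2, 0, 0, 0.005, 0, 0, 0]
  ]
}}

```text
time_s: 13.37
ee_pos: [517.4, 112.9, 213.7]
ee_rot: [180.0, 0.1, 0.7]
force: [0.2, 0.3, -0.4]
gripper_width: 54.6
gripper_force: 0.0
```

Emit:
{"api": "apply_moves", "payload": {
  "increments": [
    [0.2, 0, 0, 0.02, 0, 0, 0],
    [0.2, 0, 0, 0.02, 0, 0, 0],
    [0.2, 0, 0, 0, 0, 0, 0],
    [-1, -0.001, 0, 0, 0, 0, 0],
    [-1, 0, 0, 0, 0, 0, 0]
  ]
}}

```text
time_s: 13.78
ee_pos: [516.2, 112.9, 253.8]
ee_rot: [180.0, 0.1, 0.7]
force: [-0.3, 0.7, -0.3]
gripper_width: 44.6
gripper_force: 0.0
```

```bash
python3 - <<'E'
from h import *
print(status.state()['ee_pos'])
a=save('side','d.png')['color']
cv2.imwrite('pics/placed.png',cv2.resize(a[120:350,200:430],(600,600),interpolation=2)[:,:,::-1])
E
```

```text
[516.23074561 112.8904328  253.84104112]
```

View pics/placed.png

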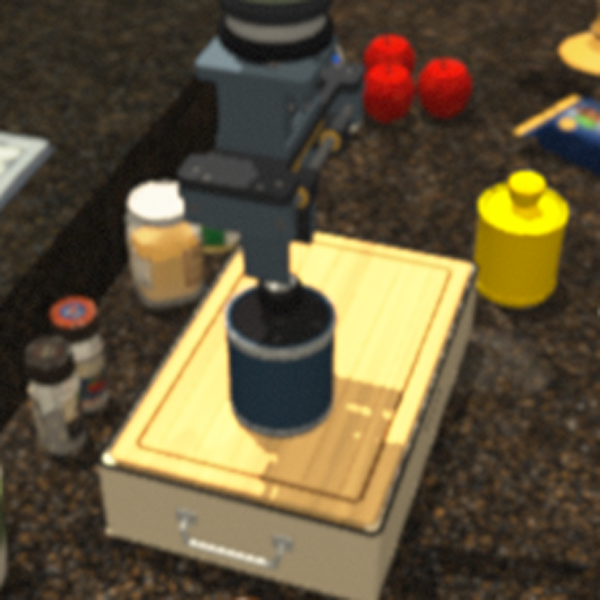

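The canister stands upright and the board looks level. Now I close the fingers and press the knob.

Emit:
{"api": "apply_moves", "payload": {
  "increments": [
    [-1, 0, 0, 0, 0, 0, 0],
    [-1, 0, 0, 0, 0, 0, 0],
    [-1, 0, 0, 0, 0, 0, 0],
    [-1, 0, 0, 0, 0, 0, 0],
    [-1, 0, 0, 0, 0, 0, 0]
  ],
  "newtons": 20
}}

```text
time_s: 14.25
ee_pos: [516.8, 113.0, 254.2]
ee_rot: [180.0, 0.0, 0.7]
force: [0.2, -0.1, 0.3]
gripper_width: 6.8
gripper_force: 0.0
```

Emit:
{"api": "apply_moves", "payload": {
  "increments": [
    [-1, 0, 0, 0, 0, 0, 0],
    [-1, 0, 0, -0.008, 0, 0, 0],
    [-1, 0, 0, -0.006, 0, 0, 0],
    [-1, 0, 0, -0.003, 0, 0, 0],
    [-1, 0, 0, 0, 0, 0, 0]
  ]
}}

```text
time_s: 14.67
ee_pos: [516.1, 112.8, 236.1]
ee_rot: [180.0, 0.1, 0.7]
force: [-1.2, 0.6, -0.1]
gripper_width: 0.8
gripper_force: 0.0
```

Emit:
{"api": "apply_moves", "payload": {
  "increments": [
    [-1, 0, 0, -0.003, 0, 0, 0],
    [-1, 0, 0, -0.003, 0, 0, 0],
    [-1, 0, 0, -0.003, 0, 0, 0],
    [-1, 0, 0, -0.003, 0, 0, 0]
  ]
}}

```text
time_s: 15.0
ee_pos: [516.9, 113.0, 226.9]
ee_rot: [-180.0, -0.1, 0.7]
force: [-2.1, -1.4, 8.1]
gripper_width: 0.2
gripper_force: 4.1
```

Knob is sliding at about 8 N.

Emit:
{"api": "apply_moves", "payload": {
  "increments": [
    [-1, 0, 0, -0.003, 0, 0, 0],
    [-1, 0, 0, -0.003, 0, 0, 0],
    [-1, 0, 0, -0.003, 0, 0, 0],
    [-1, 0, 0, -0.003, 0, 0, 0]
  ]
}}

```text
time_s: 15.33
ee_pos: [516.9, 113.0, 214.9]
ee_rot: [-180.0, -0.1, 0.7]
force: [-2.9, -0.7, 8.5]
gripper_width: 0.4
gripper_force: 4.2
```

Emit:
{"api": "apply_moves", "payload": {
  "increments": [
    [-1, 0, 0, -0.003, 0, 0, 0],
    [-1, 0, 0, -0.002, 0, 0, 0],
    [-1, 0, 0, 0, 0, 0, 0]
  ]
}}

```text
time_s: 15.58
ee_pos: [516.9, 113.0, 209.5]
ee_rot: [-180.0, -0.1, 0.7]
force: [-1.1, -0.1, 5.5]
gripper_width: 0.4
gripper_force: 2.9
```

Emit:
{"api": "apply_moves", "payload": {
  "increments": [
    [-1, 0, 0, -0.002, 0, 0, 0],
    [-1, 0, 0, 0, 0, 0, 0]
  ]
}}

```text
time_s: 15.75
ee_pos: [517.0, 113.0, 209.4]
ee_rot: [-180.0, -0.1, 0.7]
force: [-4.1, -1.9, 15.1]
gripper_width: 0.5
gripper_force: 7.6
```

Emit:
{"api": "apply_moves", "payload": {
  "increments": [
    [-1, 0, 0, -0.002, 0, 0, 0],
    [-1, 0, 0, 0, 0, 0, 0]
  ]
}}

```text
time_s: 15.92
ee_pos: [517.0, 113.1, 209.3]
ee_rot: [-180.0, -0.2, 0.7]
force: [-6.7, -1.6, 24.9]
gripper_width: 0.5
gripper_force: 12.4
```

Emit:
{"api": "apply_moves", "payload": {
  "increments": [
    [-1, 0, 0, 0.006, 0, 0, 0],
    [-1, 0, 0, 0.02, 0, 0, 0],
    [-1, 0, 0, 0.04, 0, 0, 0],
    [-1, 0, 0, 0.04, 0, 0, 0],
    [-1, 0, 0, 0.02, 0, 0, 0]
  ]
}}

```text
time_s: 16.33
ee_pos: [518.2, 113.2, 335.3]
ee_rot: [-179.9, -0.4, 0.7]
force: [0.4, 0.8, -0.1]
gripper_width: 0.8
gripper_force: 0.0
```

Emit:
{"api": "apply_moves", "payload": {
  "increments": [
    [-1, -0.02, -0.035, 0, 0, 0, 0],
    [-1, -0.02, -0.035, 0, 0, 0, 0],
    [-1, -0.02, -0.035, 0, 0, 0, 0],
    [-1, -0.02, -0.035, 0, 0, 0, 0],
    [-1, 0, -0.035, 0, 0, 0, 0]
  ]
}}

```text
time_s: 16.75
ee_pos: [433.4, -63.0, 331.0]
ee_rot: [180.0, 0.0, 0.8]
force: [0.8, 0.6, 0.9]
gripper_width: 0.6
gripper_force: 0.0
```

```bash
python3 - <<'E'
from h import *
print(status.state()['ee_pos'])
a=save('side','e.png')['color'];b=save('top','f.png')['color']
im=np.hstack([cv2.resize(a[150:350,200:400],(400,400),interpolation=2),cv2.resize(b[180:320,210:370],(400,400),interpolation=2)])
cv2.imwrite('pics/end.png',im[:,:,::-1])
E
```

```text
[433.42889261 -62.9525072  331.03510092]
```

View pics/end.png

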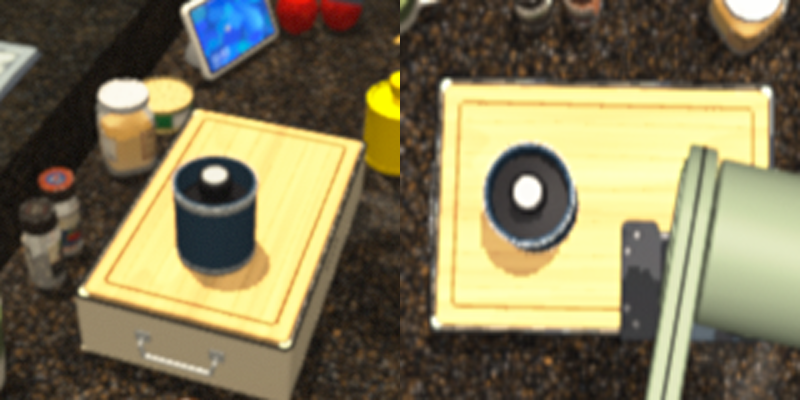

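The canister stands upright, at crop (215,215) in the side view and (530,195) in the top view. The knob is down (it held at 25 N with 0.1 mm of give), the board is level, and the bystanders in view are where they were.

```bash
python3 -c "
from workcell import env
print(env.job_done())"
```

```text
the job is handed in; nothing more can be done
None
```

The job is handed in: I found the divider at about y = 113 mm, stood the blue canister upright on the board over it, and pushed its knob fully down; the board looked level in the last pictures.

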